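# Turn a leaf of the finish-sample book

### The arm

A 7-joint arm with a two-finger parallel gripper is mounted at the origin on the work surface. World frame = base frame: x ahead of the robot, y to its left, z up, the work surface at z = 0. Lengths are in m, angles in rad, forces in N, time in s.
With the tool pointing down it reaches from about 0.35 to 0.9 m from the base axis. Payload 8.1 kg.
Tool frame: the origin (TCP) lies at the very end of the fingers, on their centre line; the grasp point (between the pads) lies 19 mm behind it; z points along the fingers, y is the line along which they close (so a half turn about z gives the same grasp; the last joint's range is limited). The gripper opens to 92 mm and grips with 3 to 60 N. Pads are 19 mm wide; open, the fingers measure 130 mm over their backs; the gripper's body (75 mm by 190 mm) begins 47 mm behind the grasp point.
Start: joints at [1.198, 0.434, 0.025, 1.573, -0.012, 1.134, -0.075], TCP at [0.167, -0.602, 0.227] pointing down, gripper open.
Joint ranges: [-2.62, 2.62], [-0.44, 2.09], [-1.27, 1.32], [0.08, 2.57], [-1.32, 4.46], [0.12, 2], [-2.74, 2.74]. Speed limits (rad/s): [2.22, 2.22, 3.01, 3.01, 3.14, 3.14, 3.14].

### API

Orientations are given as a rotation vector (axis times angle).
In Python, from cell import readout, cams, job gives the robot as it stands.
- The arm moves only by the tool drive_tool, never from a script. Its argument "commands" is a list of rows, each a list of 3 entries, a list of its own where there are three numbers: the turn, a rotation vector about the tool's x, y, z in rad, then the shift along the tool's x, y, z in cm, then the gripper's target within -1 to 1 (fully open at 1, half-way at 0, shut at -1). A call has 1 to 20 rows; each row is the pose to reach, as a shift and turn from the pose commanded when the call began, along the tool's axes at that moment; what a row does not reach only later rows make up. A row lasts 1/12 s, in which the tool goes at most 41.7 mm and 7.16 degrees, less where a joint would pass 70% of its speed; a pose out of reach is approached as far as the arm can. A call with a gripper value outside its range is refused whole. The fingers move at their own pace and stop on an object; "newtons" is the grip in N (left out, the last holds). Time passes only in rows, so rows that repeat a pose let the fingers close. It gives the time, the measured TCP pose, the force, the opening and the grip force at its end, in the units of the state.
- readout.observe(): the state, without advancing time (a new reading comes with each control period).
- cams.get_image(name): name is "side" or "top" or "wrist"; returns the picture (400x640x3 uint8, blue, green, red); there is no depth.
- cams.camera_info(name): a dict with "camera_matrix" (3x3 intrinsics, pixels), "k1" (the pictures are not rectified: a ray, as slopes to the right and down, at radius r is drawn at 1 + k1 r^2 times it, then the intrinsics apply), "R" (3x3) and "t" (3): a world point X has camera coordinates R X + t. Camera axes: x right, y down, z forward; pixel columns grow to the right and rows downward; lengths in m; the calibration is good to about 2 mm. A picture is of the moment at which its call begins: read the wrist's pose just before it. camera_info takes no time and is no camera call; for the wrist camera it gives the pose at the moment of the call.
- job.sign_off(): hands the job in; it is judged then, once.
The state is a dict: "clock": time; "joints": joint angles; "dq": joint speeds; "joint_efforts": joint torques, N m; "position": TCP position; "ee_rot": TCP orientation; "force": force on the tool from outside, world axes, zero at the start; "ft_torque": the same for the moment, N m; "width": opening from 0.0 (shut) to 1.0 (fully open); "gripper_force": force on a finger pad.
Only numpy, scipy, OpenCV 4.12 (cv2) and the standard library are available. Lean on these libraries where they do the work, as an engineer would, in place of code of your own. Each camera call takes 0.05 s, during which the arm holds its last target. There are 200 camera calls.

### The job

On the stockroom counter the metal-finish sample book lies open. With a fingertip under its yellow tab, turn the yellow-tabbed leaf over the rings and fold it down flat on the pile on the other side, so that the samples of the red-tabbed leaf beneath it show. Turn that one leaf only, do not pinch it between the fingers, press hard or slap it down, leave the book and the fittings and bin around it where they are, and finish with the hand clear.

Things in the scene. Friction and masses are not known exactly. Their poses are not given: they have to be found in the camera images.
- book: Open ring binder, blue case 256 mm (x) by 354 mm (y), 5 mm thick, loose, about 2.4 kg. Origin: centre of its underside. x along the spine, away from the robot; y to the left-hand pile; z up. Both piles of rigid leaves are 240 mm long, reach at most 168 mm from the spine, tops 40 mm above the table. Three rings (36 mm radius about point spine; x = -85, 0, 85 mm) arch to 82 mm.
- spine (a point): Centre of the rings, 43.5 mm above the book's origin. The axis about which the leaves turn runs through it along the book's x. Axes as the book's.
- leaf (a joint): Yellow-tabbed leaf's angle (rad) about the axis through point spine: 0 flat on the right-hand (-y) pile, pi/2 upright, pi flat on the left-hand pile (stop). Starts at 0 to 0.2. Rigid board 240 mm long, 24 to 168 mm out from the axis, 5 mm thick (2.5 mm each side of the axis plane), 0.25 kg. Tight on the rings, it keeps any angle it is left at; pushing it at the tab takes 0.5 to 4 N.
- tab (a point): Centre of the underside (back) of the yellow tab, which turns with the leaf. Tab: 44 mm along the spine, from 168 to 194 mm from the axis, 5 mm thick, centred 29 mm along the book's +x from point spine. Axes as the book's when the leaf is at 0; its underside is then 41 mm above the table, with nothing but bare table below the part beyond 177 mm.
- red_leaf (a joint): Angle (rad) of the next leaf, under the yellow one and like it, 6 mm lower; 0 = flat on the right-hand pile, and it must stay so. Its red tab is centred at -29 mm along the book's x, 14 mm clear of the yellow tab sideways.
- leaf_front: Front board of the yellow leaf (white, with six metal plates) and the front of its tab with a paper label: 2 mm of the leaf's 5 mm, edges 3 to 4 mm inside those of the back board. Origin at point spine; turns with the leaf.
- leaf_back: Back board of the yellow leaf (grey) with the yellow tab: 3 mm of the leaf's 5 mm. Faces down at the start and up once turned. Origin at point spine; turns with the leaf.
- tee: Loose stainless pipe tee lying flat, 90 mm by 66 mm, 42 mm high, 0.26 kg; origin on the table under the crossing of its tubes. Bystander.
- elbow: Loose stainless pipe elbow lying flat, 71 mm by 71 mm, 42 mm high, 0.22 kg; origin on the table under its corner. Bystander.
- coupling: Loose stainless coupling standing upright, 50 mm across, 42 mm high, 0.16 kg; origin at the centre of its underside. Bystander.
- bin: Small blue open-fronted picking bin with some fittings in it, 95 mm by 100 mm, 55 mm high, 0.5 kg, standing beyond the book's far end; origin at the centre of its underside. Bystander.

How it is judged:
By the outcome, as a careful person would: the job done as asked, in the order asked, and still so for the second after the job is handed in, with the robot touching nothing.
It also fails if it takes over 51 s, if anything falls off the work surface, if the arm or the gripper's body presses on something with over 40 N, if the wrist force passes 120 N, or if a joint passes its speed limit or range.

## Working session

There is one attempt and no reset: what is moved stays moved. The work goes in short steps, Python scripts to look and compute and a tool call to move; the robot and the scene stay as the last step left them, time stands still between calls to the robot, and variables do not carry over. Pictures are saved under pics/ and viewed, at most 12 in all, crops included, and the job is handed in when it is done.

Besides the shell and the picture viewer there is one more tool, called after "Call:" as name(argument=value, ...), one argument or row to a line, values as JSON. drive_tool: Moves the arm, as the interface text tells. Its arguments: {"type":"object","properties":{"commands":{"type":"array"},"newtons":{"type":"number"}},"required":["commands"]}

```bash
mkdir -p pics; ls; python3 - <<'E'
from cell import readout,cams
import cv2,numpy as np
s=readout.observe();print({k:np.round(v,3) for k,v in s.items()})
for n in("top","side"):
    c=cams.camera_info(n);print(n,{k:np.round(v,3).tolist() for k,v in c.items()})
a=cams.get_image("top");cv2.imwrite("pics/top1.png",a)
b=cams.get_image("side");cv2.imwrite("pics/side1.png",b)
E
```

```text
pics
{'clock': np.float64(0.0), 'joints': array([ 1.198,  0.435,  0.025,  1.574, -0.012,  1.134, -0.075]), 'dq': array([-0.   , -0.002,  0.001,  0.002,  0.001, -0.001,  0.001]), 'joint_efforts': array([-1.0000e-03, -6.6786e+01,  9.8400e-01, -3.1447e+01, -6.1000e-02,
        4.3000e-02,  0.0000e+00]), 'position': array([ 0.166, -0.602,  0.226]), 'ee_rot': array([-3.112e+00, -4.220e-01,  1.000e-03]), 'force': array([-0.459,  0.07 , -0.528]), 'ft_torque': array([0.027, 0.034, 0.034]), 'gripper_force': np.float64(0.0), 'width': np.float64(1.003)}
top {'camera_matrix': [[418.635, 0.0, 317.556], [0.0, 418.635, 196.622], [0.0, 0.0, 1.0]], 'k1': -0.08, 'R': [[-0.001, -1.0, -0.022], [-0.998, 0.003, -0.062], [0.062, 0.022, -0.998]], 't': [0.102, 0.571, 1.09]}
side {'camera_matrix': [[408.484, 0.0, 317.347], [0.0, 408.484, 198.004], [0.0, 0.0, 1.0]], 'k1': -0.016, 'R': [[-0.717, -0.697, -0.021], [-0.506, 0.541, -0.672], [0.479, -0.471, -0.741]], 't': [0.493, 0.281, 0.794]}
```

View pics/top1.png

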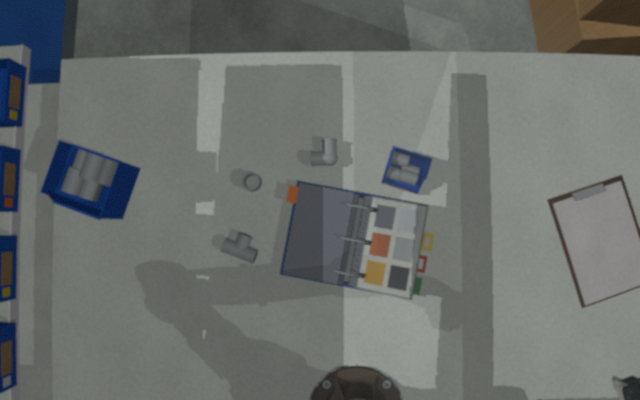

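View pics/side1.png

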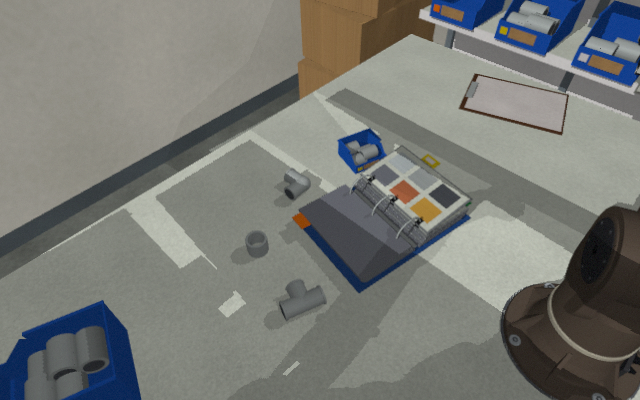

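```bash
python3 - <<'E'
import cv2,numpy as np
a=cv2.imread("pics/top1.png")[170:310,265:445];b=cv2.imread("pics/side1.png")[135:300,290:480]
a=cv2.resize(a,None,fx=4.4,fy=4.4,interpolation=cv2.INTER_CUBIC)[:600];cv2.imwrite("pics/top1c.png",cv2.resize(cv2.imread("pics/top1.png")[175:305,270:440],None,fx=4,fy=4,interpolation=cv2.INTER_CUBIC))
cv2.imwrite("pics/side1c.png",cv2.resize(b[:150],None,fx=4,fy=4,interpolation=cv2.INTER_CUBIC))
E
```

```text
(no output)
```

View pics/top1c.png

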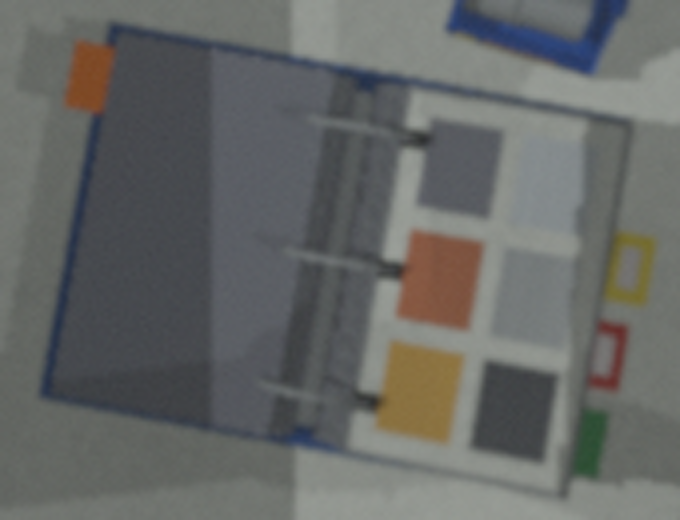

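View pics/side1c.png

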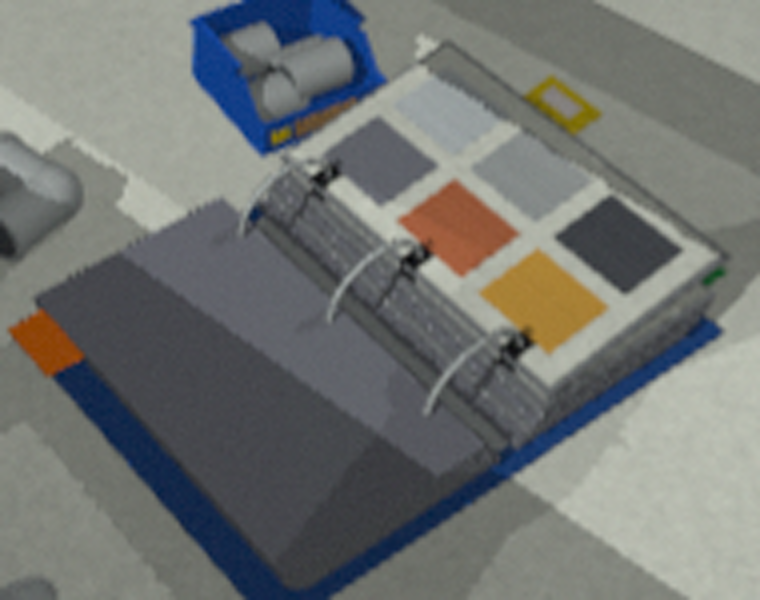

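Top: yellow tab at about (428,242), leaf outer corners (428,205) and (411,298), cover left corners (298,181) and (281,274). Side: tab at (431,161), outer corners (402,146) and (472,199).

```bash
cat > h.py <<'E'
from cell import readout,cams
import cv2,numpy as np
def ray(n,p,c=None):
    c=c or cams.camera_info(n);K=np.array(c["camera_matrix"]);R=np.array(c["R"]);t=np.array(c["t"])
    d=np.array([(p[0]-K[0,2])/K[0,0],(p[1]-K[1,2])/K[1,1]]);s=d.copy()
    for _ in range(20): s=d/(1+c["k1"]*(s@s))
    v=R.T@np.array([*s,1]);return -R.T@t,v/np.linalg.norm(v)
def plane(n,p,z,c=None):
    o,v=ray(n,p,c);return o+v*(z-o[2])/v[2]
def tri(rays):
    A=sum(np.eye(3)-np.outer(v,v) for o,v in rays);b=sum((np.eye(3)-np.outer(v,v))@o for o,v in rays)
    X=np.linalg.solve(A,b);return X,max(np.linalg.norm(np.cross(X-o,v)) for o,v in rays)
E
python3 - <<'E'
from h import *
T=lambda u,v:(270+u/4-.375,175+v/4-.375)
S=lambda u,v:(290+u/4-.375,135+v/4-.375)
np.set_printoptions(precision=4,suppress=True)
def ymask(f,x0,x1,y0,y1):
    h=cv2.cvtColor(cv2.imread(f),cv2.COLOR_BGR2HSV);m=cv2.inRange(h,(22,110,60),(34,255,255));
    q=np.zeros_like(m);q[y0:y1,x0:x1]=m[y0:y1,x0:x1];p=cv2.findNonZero(q);r=cv2.minAreaRect(p);print(len(p),r,cv2.boundingRect(p));return r[0]
a=ymask("pics/top1.png",419,440,228,255);b=ymask("pics/side1.png",415,445,148,175)
print("tab",tri([ray("top",a),ray("side",b)]))
for n,p,q in [("far",(632,122),(447,43)),("near",(565,494),(727,258)),("plate far-outer corner of near dark",(557,367),(617,196)),("ring0 base",(401,271),(414,258)),("ring- base",(373,403),(514,346)),("ring+ base",(425,140),(325,173)),
  ("red plate outer far",(484,238),(456,180)),("red plate outer near",(470,328),(517,232)),("red inner far",(412,231),(399,221)),("red inner near",(397,316),(464,276)), ("orange-left far corner",(78,42),(10,328))]:
    print(n,*tri([ray("top",T(*p)),ray("side",S(*q))]))
A,B=plane("top",T(111,25),.005),plane("top",T(43,396),.005);print("cover left",A,B,np.linalg.norm(A-B))
A,B=plane("top",T(632,122),.04),plane("top",T(565,494),.04);print("right",A,B,np.linalg.norm(A-B))
for p in [(345,65),(425,20),(462,180),(275,205),(258,180),(245,240)]: pass
def c(n,l):
    print(n,[plane("top",p,.021) for p in l])
c("fit tee,coup,elbow,bin",[(240,245),(252,182),(328,150),(408,168)])
E
```

```text
75 ((426.95947265625, 241.7432403564453), (9.370742797851562, 15.946702003479004), 9.462321281433105) (422, 234, 11, 17)
100 ((430.1800537109375, 160.75999450683594), (16.80000114440918, 8.600000381469727), 36.869895935058594) (421, 154, 19, 15)
tab (array([ 0.4536, -0.173 ,  0.0783]), np.float64(0.0001691398966122521))
far [ 0.5453 -0.1771  0.0734] 3.901855310196119e-05
near [ 0.3127 -0.133   0.0721] 0.000748486948601507
plate far-outer corner of near dark [ 0.3892 -0.1302  0.0725] 0.0037447275242813247
ring0 base [ 0.4542 -0.0315  0.0469] 0.003612591940827205
ring- base [ 0.37   -0.0133  0.0497] 0.0029545149186716263
ring+ base [ 0.5376 -0.0472  0.0514] 0.0031361880300148598
red plate outer far [ 0.4714 -0.0855  0.0626] 0.0015114381144966283
red plate outer near [ 0.4165 -0.0749  0.0638] 0.00043288629066792663
red inner far [ 0.4773 -0.0396  0.0567] 0.0003232011777842049
red inner near [ 0.4228 -0.0302  0.0559] 0.0004718800998968242
orange-left far corner [0.5997 0.1745 0.0416] 1.260753175730529e-05
cover left [0.6144 0.1555 0.005 ] [0.3664 0.2007 0.005 ] 0.25209018294428376
right [ 0.5467 -0.1851  0.04  ] [ 0.3076 -0.139   0.04  ] 0.24351150300447647
fit tee,coup,elbow,bin [array([0.4431, 0.3063, 0.021 ]), array([0.6103, 0.2756, 0.021 ]), array([0.6951, 0.0729, 0.021 ]), array([ 0.6462, -0.1392,  0.021 ])]
```

```bash
cat >> h.py <<'E'
from scipy.spatial.transform import Rotation as Ro
yaw=-0.184;S=np.array([.458,.004,.0435]);ex=np.array([np.cos(yaw),np.sin(yaw),0]);ey=np.array([-ex[1],ex[0],0]);ez=np.array([0,0,1.])
def tool(phi):
    d=np.cos(phi)*ey-np.sin(phi)*ez;return np.c_[np.cross(ex,d),ex,d]
def row(xb,yb,z,phideg,s=None):
    "relative command from present pose to book coords (m), tool phideg below horizontal"
    s=s or readout.observe();R0=Ro.from_rotvec(s["ee_rot"]).as_matrix();p=S+xb*ex+yb*ey;p[2]=z
    rv=Ro.from_matrix(R0.T@tool(np.radians(phideg))).as_rotvec()
    return np.round(rv,3).tolist(),np.round(100*R0.T@(p-s["position"]),2).tolist()
def where():
    s=readout.observe();R=Ro.from_rotvec(s["ee_rot"]).as_matrix();q=s["position"]-S
    print("t",round(s["clock"],2),"book x,y",np.round([q@ex,q@ey],4),"z",round(s["position"][2],4),"phi",round(np.degrees(np.arcsin(-R[2,2])),1),"tilt err",np.round(R[:,1]@np.c_[ey,ez],3),"F(bx,by,z)",np.round([s["force"]@ex,s["force"]@ey,s["force"][2]],2),"q",np.round(s["joints"],2),"w",round(s["width"],2))
    return s
E
python3 - <<'E'
from h import *
where()
for f in(90,60,20):print(f,row(.029,-.33,.20,f))
E
```

```text
t 0.1 book x,y [-0.1758 -0.6491] z 0.226 phi 89.9 tilt err [-0.899 -0.001] F(bx,by,z) [ 0.44  0.34 -0.25] q [ 1.2   0.44  0.02  1.57 -0.01  1.13 -0.08] w 1.0
90 ([-0.001, -0.001, -1.117], [32.39, -19.7, 2.63])
60 ([0.291, 0.467, -1.091], [32.39, -19.7, 2.63])
20 ([0.677, 1.085, -0.97], [32.39, -19.7, 2.63])
```

Call:
drive_tool(
  commands=[
    [[0.1,0.16,-0.36],[8,-5,1],-1],
    [[0.2,0.31,-0.72],[16,-10,2],-1],
    [[0.29,0.467,-1.09],[24,-15,2.6],-1],
    [[0.29,0.467,-1.09],[32.4,-19.7,2.6],-1],
    [[0.29,0.467,-1.09],[32.4,-19.7,2.6],-1],
    [[0.29,0.467,-1.09],[32.4,-19.7,2.6],-1],
    [[0.29,0.467,-1.09],[32.4,-19.7,2.6],-1],
    [[0.29,0.467,-1.09],[32.4,-19.7,2.6],-1],
    [[0.29,0.467,-1.09],[32.4,-19.7,2.6],-1],
    [[0.29,0.467,-1.09],[32.4,-19.7,2.6],-1],
    [[0.29,0.467,-1.09],[32.4,-19.7,2.6],-1],
    [[0.29,0.467,-1.09],[32.4,-19.7,2.6],-1],
    [[0.29,0.467,-1.09],[32.4,-19.7,2.6],-1],
    [[0.29,0.467,-1.09],[32.4,-19.7,2.6],-1],
  ],
)

```text
clock: 1.27
position: [0.4255, -0.3272, 0.2008]
ee_rot: [-2.122, -1.756, -0.566]
force: [0.3, 0.1, -0.0]
width: 0.034
gripper_force: 0.0
```

```bash
python3 - <<'E'
from h import *
where()
print(row(.029,-.33,.15,20))
E
```

```text
t 1.27 book x,y [ 0.0287 -0.3315] z 0.2008 phi 60.2 tilt err [-0.004  0.   ] F(bx,by,z) [ 0.25  0.14 -0.03] q [ 1.11  0.57 -0.42  1.59 -0.23  1.3   0.62] w 0.03
([0.004, 0.701, -0.002], [-2.4, 0.03, 4.48])
```

Call:
drive_tool(
  commands=[
    [[0,0.12,0],[0,0,0],-1],
    [[0,0.24,0],[0,0,0],-1],
    [[0,0.36,0],[-0.6,0,1.1],-1],
    [[0,0.48,0],[-1.2,0,2.2],-1],
    [[0,0.6,0],[-1.8,0,3.3],-1],
    [[0,0.7,0],[-2.4,0,4.5],-1],
    [[0,0.7,0],[-2.4,0,4.5],-1],
    [[0,0.7,0],[-2.4,0,4.5],-1],
  ],
)

```text
clock: 1.93
position: [0.4255, -0.3249, 0.1472]
ee_rot: [-1.621, -1.339, -1.134]
force: [-0.2, -0.2, 0.8]
width: 0.004
gripper_force: 0.0
```

```bash
python3 - <<'E'
from h import *
where()
print(row(.029,-.26,.062,15))
cv2.imwrite("pics/side2.png",cams.get_image("side"))
c=cams.camera_info("wrist");cv2.imwrite("pics/wrist2.png",cams.get_image("wrist"))
E
```

```text
t 1.93 book x,y [ 0.0282 -0.3293] z 0.1472 phi 19.9 tilt err [-0.003 -0.003] F(bx,by,z) [-0.13 -0.24  0.8 ] q [ 1.27  1.04 -0.49  1.37 -0.47  1.65  0.8 ] w 0.0
([0.002, 0.085, -0.004], [-5.66, 0.08, 9.41])
```

View pics/side2.png

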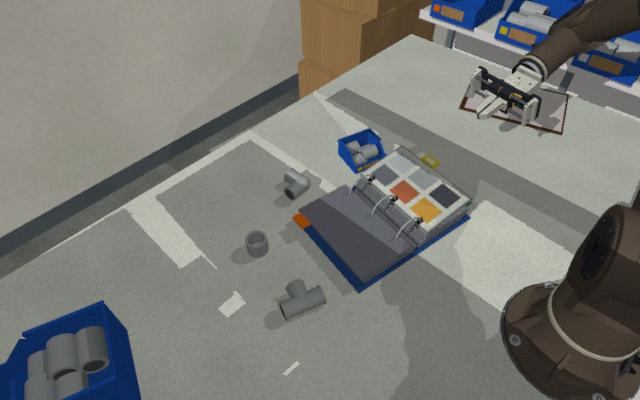

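View pics/wrist2.png

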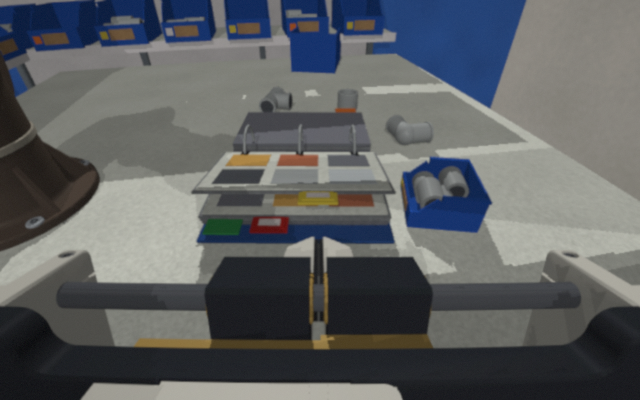

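```bash
python3 - <<'E'
from h import *
h=cv2.cvtColor(cv2.imread("pics/wrist2.png"),cv2.COLOR_BGR2HSV);m=cv2.inRange(h,(24,120,60),(34,255,255));m[:185]=0;m[212:]=0;m[:,:290]=0;m[:,350:]=0
p=cv2.findNonZero(m);r=cv2.boundingRect(p);print(r)
o,v=ray("wrist",(r[0]+r[2]/2,r[1]+r[3]/2));X=np.array([.4536,-.173,.0783])-o
print("miss",np.round(X-(X@v)*v,4))
print(row(.029,-.235,.055,15))
print(row(.029,-.175,.055,15))
E
```

```text
(298, 192, 39, 13)
miss [-0.0024  0.0019  0.0018]
([0.002, 0.092, 0.004], [-5.87, -0.18, 12.17])
([0.002, 0.092, 0.004], [-3.79, -0.18, 17.8])
```

Call:
drive_tool(
  commands=[
    [[0,0.09,0],[-2,0,3],-1],
    [[0,0.09,0],[-4,-0.1,6],-1],
    [[0,0.09,0],[-5.9,-0.15,9],-1],
    [[0,0.09,0],[-5.9,-0.15,12.2],-1],
    [[0,0.09,0],[-5.9,-0.15,12.2],-1],
    [[0,0.09,0],[-5.5,-0.15,13.2],-1],
    [[0,0.09,0],[-5.1,-0.15,14.2],-1],
    [[0,0.09,0],[-4.7,-0.15,15.3],-1],
    [[0,0.09,0],[-4.2,-0.15,16.6],-1],
    [[0,0.09,0],[-3.8,-0.15,17.8],-1],
    [[0,0.09,0],[-3.8,-0.15,17.8],-1],
  ],
)

```text
clock: 2.95
position: [0.4542, -0.1701, 0.0551]
ee_rot: [-1.547, -1.291, -1.193]
force: [0.4, -0.5, -0.7]
width: 0.003
gripper_force: 0.0
```

```bash
cat >> h.py <<'E'
def arc(ths,phis,r=.176,off=.012,xb=.029,s=None):
    "TCP poses following the tab: r along leaf, off behind the leaf mid plane"
    s=s or readout.observe()
    for t,f in zip(ths,phis):
        t=np.radians(t);print(round(np.degrees(t)),*row(xb,-r*np.cos(t)-off*np.sin(t),S[2]+r*np.sin(t)-off*np.cos(t),f,s))
E
python3 - <<'E'
from h import *
s=where();cv2.imwrite("pics/wrist3.png",cams.get_image("wrist"))
arc(range(8,50,3),np.maximum(15,np.arange(8,50,3)+3))
E
```

```text
t 2.95 book x,y [ 0.0282 -0.1719] z 0.0551 phi 14.8 tilt err [0.002 0.003] F(bx,by,z) [ 0.5  -0.45 -0.66] q [ 1.2   1.14 -0.55  1.66 -0.53  1.32  0.93] w 0.0
8 [-0.0, -0.002, 0.003] [0.08, 0.07, -0.28]
11 [-0.0, -0.002, 0.003] [0.99, 0.07, -0.43]
14 [-0.0, -0.037, 0.003] [1.91, 0.08, -0.53]
17 [-0.0, -0.089, 0.003] [2.83, 0.08, -0.58]
20 [-0.0, -0.142, 0.003] [3.75, 0.08, -0.59]
23 [0.0, -0.194, 0.003] [4.68, 0.08, -0.54]
26 [0.0, -0.247, 0.003] [5.6, 0.09, -0.45]
29 [0.0, -0.299, 0.003] [6.51, 0.09, -0.31]
32 [0.0, -0.351, 0.003] [7.41, 0.09, -0.12]
35 [0.0, -0.404, 0.003] [8.31, 0.1, 0.11]
38 [0.0, -0.456, 0.003] [9.19, 0.1, 0.39]
41 [0.001, -0.508, 0.003] [10.05, 0.1, 0.72]
44 [0.001, -0.561, 0.003] [10.9, 0.1, 1.09]
47 [0.001, -0.613, 0.003] [11.72, 0.11, 1.51]
```

View pics/wrist3.png

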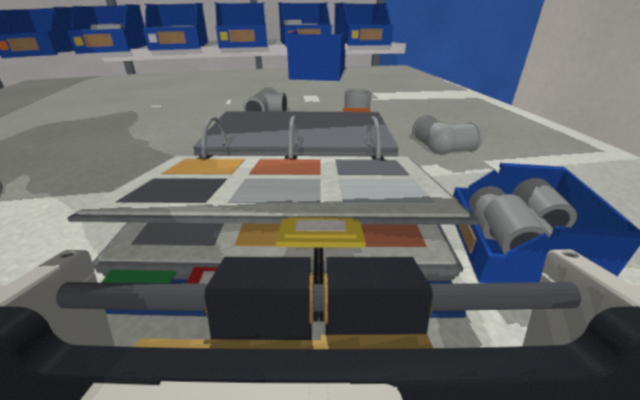

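The finger sits under the yellow tab (tab at columns 280–362, row 230; finger centred at 318), clear of the red tab at (200,275).

Call:
drive_tool(
  commands=[
    [[0,0,0],[0.5,0.05,-0.2],-1],
    [[0,0,0],[1,0.05,-0.4],-1],
    [[0,0,0],[1.5,0.05,-0.5],-1],
    [[0,0,0],[1.9,0.05,-0.5],-1],
    [[0,0,0],[2.4,0.05,-0.55],-1],
    [[0,-0.03,0],[2.85,0.05,-0.6],-1],
    [[0,-0.06,0],[3.3,0.05,-0.6],-1],
    [[0,-0.09,0],[3.75,0.05,-0.6],-1],
    [[0,-0.12,0],[4.2,0.05,-0.55],-1],
    [[0,-0.15,0],[4.7,0.05,-0.55],-1],
    [[0,-0.18,0],[5.15,0.05,-0.5],-1],
    [[0,-0.21,0],[5.6,0.05,-0.45],-1],
    [[0,-0.24,0],[6.05,0.05,-0.4],-1],
    [[0,-0.27,0],[6.5,0.05,-0.3],-1],
  ],
)

```text
clock: 4.17
position: [0.4567, -0.16, 0.1172]
ee_rot: [-1.758, -1.459, -1.008]
force: [-1.6, -3.3, -0.5]
width: 0.002
gripper_force: 1.4
```

```bash
python3 - <<'E'
from h import *
s=where();cv2.imwrite("pics/side4.png",cams.get_image("side")[60:310,240:640])
cv2.imwrite("pics/wrist4.png",cams.get_image("wrist"))
t=np.arange(32,90,3)
arc(t,t-3)
E
```

```text
t 4.17 book x,y [ 0.0288 -0.1615] z 0.1172 phi 30.4 tilt err [-0.002  0.002] F(bx,by,z) [-0.94 -3.54 -0.5 ] q [ 1.14  0.85 -0.54  1.78 -0.52  1.2   0.81] w 0.0
32 [0.002, 0.024, 0.003] [0.92, -0.0, -0.01]
35 [0.002, -0.028, 0.003] [1.84, 0.0, -0.02]
38 [0.002, -0.08, 0.003] [2.77, 0.0, 0.02]
41 [0.002, -0.133, 0.003] [3.69, 0.01, 0.1]
44 [0.002, -0.185, 0.003] [4.6, 0.01, 0.23]
47 [0.002, -0.237, 0.003] [5.51, 0.01, 0.41]
50 [0.002, -0.29, 0.003] [6.4, 0.02, 0.64]
53 [0.002, -0.342, 0.003] [7.28, 0.02, 0.91]
56 [0.002, -0.395, 0.003] [8.15, 0.02, 1.23]
59 [0.002, -0.447, 0.003] [9.0, 0.02, 1.59]
62 [0.002, -0.499, 0.003] [9.83, 0.03, 2.0]
65 [0.002, -0.552, 0.003] [10.63, 0.03, 2.45]
68 [0.003, -0.604, 0.003] [11.42, 0.03, 2.94]
71 [0.003, -0.656, 0.003] [12.17, 0.03, 3.48]
74 [0.003, -0.709, 0.003] [12.9, 0.03, 4.05]
77 [0.003, -0.761, 0.003] [13.59, 0.03, 4.66]
80 [0.003, -0.813, 0.003] [14.25, 0.03, 5.3]
83 [0.003, -0.866, 0.002] [14.88, 0.04, 5.98]
86 [0.003, -0.918, 0.002] [15.47, 0.04, 6.69]
89 [0.003, -0.97, 0.002] [16.03, 0.04, 7.43]
```

View pics/side4.png

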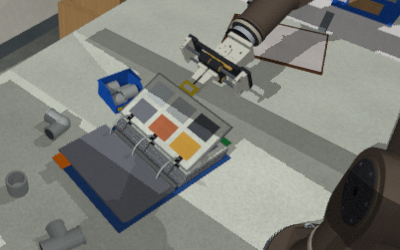

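Side view: the leaf is up at roughly 30°, riding on the fingertip under the tab, red leaf still flat.

Call:
drive_tool(
  commands=[
    [[0,0,0],[0.5,0,-0.3],-1],
    [[0,0,0],[0.9,0,-0.4],-1],
    [[0,0,0],[1.4,0,-0.4],-1],
    [[0,-0.03,0],[1.85,0,-0.4],-1],
    [[0,-0.08,0],[2.75,0,-0.4],-1],
    [[0,-0.13,0],[3.7,0,-0.3],-1],
    [[0,-0.18,0],[4.6,0,-0.2],-1],
    [[0,-0.24,0],[5.5,0,0],-1],
    [[0,-0.29,0],[6.4,0,0.25],-1],
    [[0,-0.34,0],[7.3,0,0.5],-1],
    [[0,-0.39,0],[8.15,0,0.85],-1],
    [[0,-0.45,0],[9,0,1.2],-1],
    [[0,-0.5,0],[9.8,0,1.6],-1],
    [[0,-0.55,0],[10.6,0,2.05],-1],
  ],
)

```text
clock: 5.43
position: [0.4697, -0.0892, 0.1986]
ee_rot: [-2.14, -1.776, -0.537]
force: [-1.0, -2.3, -0.1]
width: 0.007
gripper_force: 1.2
```

```bash
python3 - <<'E'
from h import *
s=where();
a=cams.get_image("side")[60:310,240:640];b=cams.get_image("top")[100:350,240:640]
cv2.imwrite("pics/both5.png",np.hstack([a,b]))
t=np.arange(68,124,3)
arc(t,np.minimum(t-3,90),r=.179)
E
```

```text
t 5.43 book x,y [ 0.0286 -0.0895] z 0.1986 phi 61.9 tilt err [-0.002  0.002] F(bx,by,z) [-0.59 -2.47 -0.14] q [ 0.83  0.38 -0.51  1.91 -0.36  1.01  0.37] w 0.01
68 [0.001, -0.055, 0.006] [0.96, 0.05, -0.06]
71 [0.002, -0.108, 0.005] [1.9, 0.05, 0.01]
74 [0.002, -0.16, 0.005] [2.83, 0.06, 0.12]
77 [0.002, -0.212, 0.005] [3.76, 0.06, 0.28]
80 [0.002, -0.265, 0.005] [4.67, 0.07, 0.49]
83 [0.002, -0.317, 0.005] [5.58, 0.07, 0.74]
86 [0.002, -0.369, 0.005] [6.46, 0.08, 1.05]
89 [0.002, -0.422, 0.005] [7.34, 0.08, 1.4]
92 [0.003, -0.474, 0.005] [8.19, 0.09, 1.79]
95 [0.003, -0.492, 0.005] [9.02, 0.09, 2.23]
98 [0.003, -0.492, 0.005] [9.83, 0.09, 2.71]
101 [0.003, -0.492, 0.005] [10.61, 0.1, 3.23]
104 [0.003, -0.492, 0.005] [11.36, 0.1, 3.8]
107 [0.003, -0.492, 0.005] [12.08, 0.1, 4.4]
110 [0.003, -0.492, 0.005] [12.77, 0.11, 5.04]
113 [0.003, -0.492, 0.005] [13.42, 0.11, 5.71]
116 [0.003, -0.492, 0.005] [14.04, 0.11, 6.42]
119 [0.003, -0.492, 0.005] [14.62, 0.11, 7.16]
122 [0.003, -0.492, 0.005] [15.16, 0.12, 7.92]
```

View pics/both5.png

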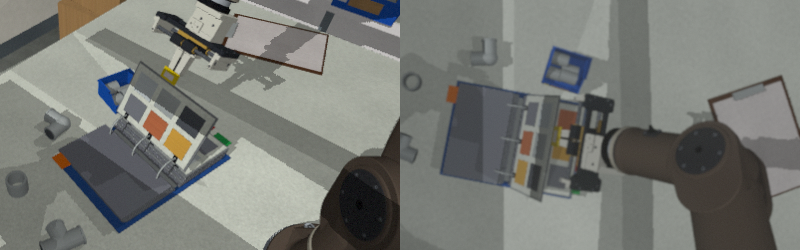

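Both views: the leaf is at about 60°, single, on the fingertip; the others are undisturbed.

Call:
drive_tool(
  commands=[
    [[0,-0.055,0],[0.95,0.05,-0.05],-1],
    [[0,-0.108,0],[1.9,0.05,0],-1],
    [[0,-0.16,0],[2.85,0.05,0.1],-1],
    [[0,-0.21,0],[3.75,0.05,0.3],-1],
    [[0,-0.265,0],[4.65,0.05,0.5],-1],
    [[0,-0.32,0],[5.6,0.05,0.75],-1],
    [[0,-0.37,0],[6.45,0.05,1.05],-1],
    [[0,-0.42,0],[7.35,0.05,1.4],-1],
    [[0,-0.47,0],[8.2,0.05,1.8],-1],
    [[0,-0.49,0],[9,0.05,2.25],-1],
  ],
)

```text
clock: 6.37
position: [0.4862, -0.0005, 0.2201]
ee_rot: [-2.415, -2.007, 0.001]
force: [0.0, -2.1, 0.9]
width: 0.002
gripper_force: 0.9
```

```bash
cat >> h.py <<'E'
def arc2(ths,r=.179,xb=.029,w=.0095):
    s=readout.observe()
    for t in ths:
        a=np.radians(t);print(t,*row(xb,-r*np.cos(a)-.0025*np.sin(a)-w,S[2]+r*np.sin(a)-.0025*np.cos(a),90,s))
E
python3 - <<'E'
from h import *
s=where();arc2(range(98,180,4))
E
```

```text
t 6.37 book x,y [0.0286 0.0008] z 0.2201 phi 89.9 tilt err [-0.    -0.001] F(bx,by,z) [ 0.42 -2.04  0.92] q [ 0.28  0.26 -0.47  1.88  0.13  1.04 -0.43] w 0.0
98 [-0.001, -0.0, -0.0] [1.22, 0.04, -0.1]
102 [-0.001, -0.0, -0.0] [2.45, 0.04, 0.1]
106 [-0.001, -0.0, -0.0] [3.67, 0.04, 0.39]
110 [-0.001, -0.0, -0.0] [4.86, 0.04, 0.75]
114 [-0.001, -0.0, -0.0] [6.02, 0.04, 1.21]
118 [-0.001, -0.0, -0.0] [7.15, 0.04, 1.74]
122 [-0.001, -0.0, -0.0] [8.24, 0.05, 2.35]
126 [-0.001, -0.0, -0.0] [9.29, 0.05, 3.03]
130 [-0.001, -0.0, -0.0] [10.29, 0.05, 3.79]
134 [-0.001, -0.0, -0.0] [11.23, 0.05, 4.61]
138 [-0.001, -0.0, -0.0] [12.11, 0.05, 5.5]
142 [-0.001, -0.0, -0.0] [12.92, 0.05, 6.44]
146 [-0.001, -0.0, -0.0] [13.67, 0.05, 7.45]
150 [-0.001, -0.0, -0.0] [14.35, 0.05, 8.5]
154 [-0.001, -0.0, -0.0] [14.95, 0.05, 9.59]
158 [-0.001, -0.0, -0.0] [15.47, 0.06, 10.73]
162 [-0.001, -0.0, -0.0] [15.92, 0.06, 11.89]
166 [-0.001, -0.0, -0.0] [16.28, 0.06, 13.09]
170 [-0.001, -0.0, -0.0] [16.55, 0.06, 14.31]
174 [-0.001, -0.0, -0.0] [16.75, 0.06, 15.54]
178 [-0.001, -0.0, -0.0] [16.85, 0.06, 16.79]
```

Call:
drive_tool(
  commands=[
    [[0,0,0],[0.6,0.04,-0.05],-1],
    [[0,0,0],[1.2,0.04,-0.1],-1],
    [[0,0,0],[1.85,0.04,0],-1],
    [[0,0,0],[2.45,0.04,0.1],-1],
    [[0,0,0],[3.05,0.04,0.25],-1],
    [[0,0,0],[3.65,0.04,0.4],-1],
    [[0,0,0],[4.25,0.04,0.55],-1],
    [[0,0,0],[4.85,0.04,0.75],-1],
    [[0,0,0],[5.45,0.04,1],-1],
    [[0,0,0],[6,0.04,1.2],-1],
    [[0,0,0],[6.6,0.04,1.45],-1],
    [[0,0,0],[7.15,0.04,1.75],-1],
    [[0,0,0],[7.7,0.04,2.05],-1],
    [[0,0,0],[8.25,0.04,2.35],-1],
    [[0,0,0],[8.75,0.04,2.7],-1],
    [[0,0,0],[9.3,0.04,3.05],-1],
    [[0,0,0],[9.8,0.04,3.4],-1],
    [[0,0,0],[10.3,0.04,3.8],-1],
    [[0,0,0],[10.75,0.04,4.2],-1],
    [[0,0,0],[11.2,0.04,4.6],-1],
  ],
)

```text
clock: 8.03
position: [0.5079, 0.1097, 0.1746]
ee_rot: [-2.417, -2.007, -0.004]
force: [1.1, -0.6, 1.9]
width: 0.009
gripper_force: 0.6
```

```bash
python3 - <<'E'
from h import *
s=where()
a=cams.get_image("side")[60:310,240:640];b=cams.get_image("top")[100:350,200:600]
cv2.imwrite("pics/both6.png",np.hstack([a,b]));arc2(range(138,180,4))
E
```

```text
t 8.03 book x,y [0.0297 0.1131] z 0.1746 phi 89.8 tilt err [-0.001  0.002] F(bx,by,z) [ 1.15 -0.37  1.89] q [ 0.07  0.37 -0.49  1.87  0.21  0.96 -0.7 ] w 0.01
138 [0.0, -0.002, 0.0] [0.85, -0.02, 0.91]
142 [0.0, -0.002, 0.0] [1.66, -0.02, 1.86]
146 [0.0, -0.002, 0.0] [2.41, -0.02, 2.86]
150 [0.0, -0.002, 0.0] [3.08, -0.02, 3.92]
154 [0.0, -0.002, 0.0] [3.68, -0.02, 5.01]
158 [0.0, -0.002, 0.0] [4.2, -0.02, 6.15]
162 [0.0, -0.002, 0.0] [4.64, -0.02, 7.32]
166 [0.0, -0.002, 0.0] [5.0, -0.02, 8.51]
170 [0.0, -0.002, 0.0] [5.28, -0.02, 9.73]
174 [0.0, -0.002, 0.0] [5.46, -0.02, 10.97]
178 [0.0, -0.002, 0.0] [5.57, -0.02, 12.21]
```

View pics/both6.png

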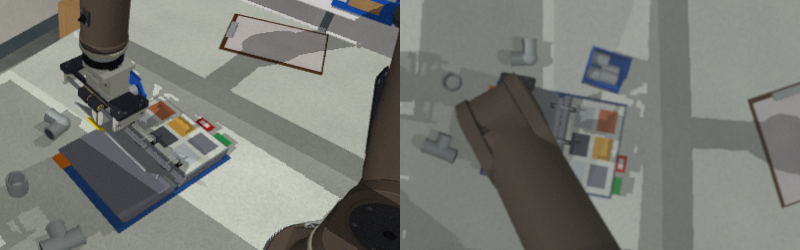

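Leaf leans over the left pile at about 134°, tab under the fingertip; the red-tabbed leaf lies flat with its samples showing.

Call:
drive_tool(
  commands=[
    [[0,0,0],[0.45,0,0.45],-1],
    [[0,0,0],[0.85,0,0.9],-1],
    [[0,0,0],[1.25,0,1.4],-1],
    [[0,0,0],[1.65,0,1.85],-1],
    [[0,0,0],[2.05,0,2.35],-1],
    [[0,0,0],[2.4,0,2.85],-1],
    [[0,0,0],[2.75,0,3.4],-1],
    [[0,0,0],[3.1,0,3.9],-1],
    [[0,0,0],[3.4,0,4.45],-1],
    [[0,0,0],[3.7,0,5],-1],
    [[0,0,0],[3.95,0,5.6],-1],
    [[0,0,0],[4.2,0,6.15],-1],
    [[0,0,0],[4.45,0,6.75],-1],
    [[0,0,0],[4.65,0,7.3],-1],
    [[0,0,0],[4.85,0,7.9],-1],
    [[0,0,0],[5,0,8.5],-1],
    [[0,0,0],[5.15,0,9.1],-1],
    [[0,0,0],[5.28,0,9.7],-1],
  ],
)

```text
clock: 9.63
position: [0.5176, 0.1614, 0.0774]
ee_rot: [-2.417, -2.007, -0.004]
force: [0.1, 0.3, 0.5]
width: 0.005
gripper_force: 0.4
```

```bash
python3 - <<'E'
from h import *
s=where();arc2(range(170,182,2))
E
```

```text
t 9.63 book x,y [0.0298 0.1656] z 0.0774 phi 89.9 tilt err [-0.001  0.001] F(bx,by,z) [-0.01  0.34  0.53] q [-0.07  0.52 -0.45  1.91  0.31  0.77 -0.88] w 0.0
170 [0.001, -0.002, -0.001] [0.07, -0.08, 0.04]
172 [0.001, -0.002, -0.001] [0.18, -0.08, 0.66]
174 [0.001, -0.002, -0.001] [0.26, -0.08, 1.27]
176 [0.001, -0.002, -0.001] [0.32, -0.08, 1.9]
178 [0.001, -0.002, -0.001] [0.36, -0.08, 2.52]
180 [0.001, -0.002, -0.001] [0.38, -0.08, 3.14]
```

Call:
drive_tool(
  commands=[
    [[0,0,0],[0.07,0,0.3],-1],
    [[0,0,0],[0.15,0,0.6],-1],
    [[0,0,0],[0.2,0,0.9],-1],
    [[0,0,0],[0.25,0,1.2],-1],
    [[0,0,0],[0.3,0,1.5],-1],
    [[0,0,0],[0.3,0,1.8],-1],
    [[0,0,0],[0.33,0,2.1],-1],
    [[0,0,0],[0.35,0,2.35],-1],
    [[0,0,0],[0.35,0,2.55],-1],
    [[0,0,0],[0.35,0,2.7],-1],
    [[0,0,0],[0.35,0,2.8],-1],
  ],
)

```text
clock: 10.55
position: [0.5183, 0.1649, 0.0499]
ee_rot: [-2.416, -2.007, -0.004]
force: [-0.2, 0.9, 0.8]
width: 0.004
gripper_force: 0.4
```

Call:
drive_tool(
  commands=[
    [[0,0,0],[0,0,0.05],-1],
    [[0,0,0],[0,0,0.1],-1],
    [[0,0,0],[0,0,0.15],-1],
    [[0,0,0],[0,0,0.2],-1],
  ],
)

```text
clock: 10.88
position: [0.5183, 0.1648, 0.0481]
ee_rot: [-2.417, -2.007, -0.004]
force: [-1.4, 0.1, 1.6]
width: -0.0
gripper_force: 0.4
```

Call:
drive_tool(
  commands=[
    [[0,0,0],[0,0,0.05],-1],
    [[0,0,0],[0,0,0.1],-1],
    [[0,0,0],[0,0,0.15],-1],
  ],
)

```text
clock: 11.13
position: [0.5183, 0.1647, 0.0466]
ee_rot: [-2.417, -2.007, -0.004]
force: [0.2, 1.3, 0.3]
width: 0.009
gripper_force: 0.4
```

Call:
drive_tool(
  commands=[
    [[0,0,0],[0,0,0.05],-1],
    [[0,0,0],[0,0,0.1],-1],
  ],
)

```text
clock: 11.3
position: [0.5184, 0.1648, 0.0462]
ee_rot: [2.417, 2.007, 0.004]
force: [-4.3, -0.4, 15.9]
width: 0.005
gripper_force: 7.8
```

Call:
drive_tool(
  commands=[
    [[0,0,0],[0,0,-0.3],-1],
    [[0,0,0],[0,0,-1],-1],
    [[0,0,0],[0,0,-3],-1],
    [[0,0,0],[0,0,-6],-1],
    [[0,0,0],[0,0,-10],-1],
    [[0,0,0],[0,0,-14],-1],
    [[0,0,0],[-3,0,-18],-1],
    [[0,0,0],[-7,0,-20],-1],
    [[0,0,0],[-11,0,-20],-1],
    [[0,0,0],[-15,0,-20],-1],
    [[0,0,0],[-19,0,-20],-1],
    [[0,0,0],[-23,0,-20],-1],
    [[0,0,0],[-27,0,-20],-1],
    [[0,0,0],[-31,0,-20],-1],
    [[0,0,0],[-35,0,-20],-1],
    [[0,0,0],[-39,0,-20],-1],
    [[0,0,0],[-43,0,-20],-1],
    [[0,0,0],[-43,0,-20],-1],
    [[0,0,0],[-43,0,-20],-1],
  ],
)

```text
clock: 12.88
position: [0.4377, -0.2607, 0.2447]
ee_rot: [-2.422, -2.0, -0.003]
force: [0.7, 1.6, 0.2]
width: 0.002
gripper_force: 0.0
```

```bash
python3 - <<'E'
from h import *
where()
A=cams.get_image("side");B=cams.get_image("top");cv2.imwrite("pics/side7.png",A);cv2.imwrite("pics/top7.png",B)
cv2.imwrite("pics/both7.png",np.hstack([cv2.resize(A[140:300,280:480],None,fx=2,fy=2,interpolation=3),cv2.resize(B[160:320,245:445],None,fx=2,fy=2,interpolation=3)]))
E
```

```text
t 12.88 book x,y [ 0.0285 -0.264 ] z 0.2447 phi 89.9 tilt err [-0.006  0.001] F(bx,by,z) [0.42 1.68 0.17] q [ 0.68  0.25 -0.3   1.8   0.08  1.1   0.16] w 0.0
```

View pics/both7.png

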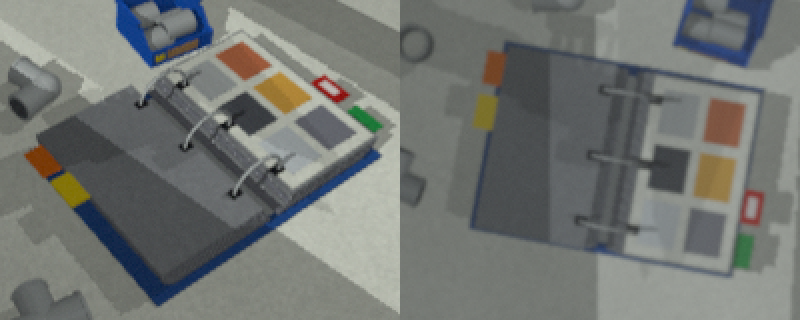

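The leaf lies on the left pile (yellow tab beside the orange one), the red-tabbed samples show, and the hand is clear. Quick check of flatness and book position.

```bash
python3 - <<'E'
from h import *
def ym(f,x0,x1,y0,y1):
    h=cv2.cvtColor(cv2.imread(f),cv2.COLOR_BGR2HSV);m=cv2.inRange(h,(22,110,60),(34,255,255))[y0:y1,x0:x1]
    r=cv2.minAreaRect(cv2.findNonZero(m))[0];return r[0]+x0,r[1]+y0
X,e=tri([ray("top",ym("pics/top7.png",275,300,200,230)),ray("side",ym("pics/side7.png",300,330,220,250))])
print("tab",X,(X-S)@ex,(X-S)@ey,e)
a,b=[cv2.cvtColor(cv2.imread(f"pics/top{i}.png"),cv2.COLOR_BGR2GRAY).astype(np.float32) for i in(1,7)]
for n,(x0,x1,y0,y1) in dict(bookleft=(276,296,205,285),coupling=(240,266,168,196),tee=(215,262,228,265),elbow=(308,345,132,168),bin=(380,436,142,196)).items():
    print(n,cv2.phaseCorrelate(a[y0:y1,x0:x1].copy(),b[y0:y1,x0:x1].copy()))
E
```

```text
tab [0.52018758 0.17841104 0.04706176] 0.029226982897255907 0.18284498762544427 3.985682256941921e-05
bookleft ((-0.01982923571741324, 0.0401138924194413), 0.6861063235998154)
coupling ((0.5213515166918388, 0.07105225347294564), 0.7571679474394999)
tee ((-0.04617574451636486, 0.012496009849609635), 1.0679074227809906)
elbow ((0.07805319529546395, 0.0626396771061799), 1.0335968534151714)
bin ((0.021621629146398647, -0.041705957751105416), 1.028873053892159)
```

```bash
python3 -c "
from cell import job
print(job.sign_off())"
```

```text
the job is handed in; nothing more can be done
None
```

The yellow-tabbed leaf is turned over the rings and lies flat on the left-hand pile, with the red-tabbed leaf's samples showing, nothing else disturbed as far as the images show, and the hand clear; it met the stop with about 16 N, firmer than I intended, and the job was handed in at about 13 s.

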